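# Lock the kiln controller's service hatch with its slot key

### The arm

A 7-joint arm with a two-finger parallel gripper is mounted at the origin on the work surface. World frame = base frame: x ahead of the robot, y to its left, z up, the work surface at z = 0. Lengths are in m, angles in rad, forces in N, time in s.
With the tool pointing down it reaches from about 0.425 to 0.925 m from the base axis. Payload 6.8 kg.
Tool frame: the origin (TCP) lies midway between the tips of the shut fingers; the grasp point (between the pads) lies 19 mm behind it; z points along the fingers, y is the line along which they close (so a half turn about z gives the same grasp; the last joint's range is limited). The gripper opens to 85 mm and grips with 20 to 120 N. Pads are 22 mm wide; open, the fingers measure 114 mm over their backs; the gripper's body (76 mm by 85 mm) begins 54 mm behind the grasp point. The pads swing forward as they close: fully open they stand 13 mm farther back than shut.
Start: joints at [1.144, 0.477, 0.022, 1.555, -0.011, 1.109, -0.083], TCP at [0.212, -0.641, 0.231] pointing down, gripper open.
Joint ranges: [-2.96, 2.96], [-0.34, 2.1], [-1.41, 1.46], [0.24, 2.44], [-1.37, 4.51], [0.17, 1.92], [-2.96, 2.96]. Speed limits (rad/s): [2.39, 2.39, 3.14, 3.14, 3.14, 3.14, 3.14].

### API

Orientations are given as a unit quaternion [w, x, y, z].
In Python, from station import * gives the robot as it stands.
- The arm moves only by the shell command python3 -m creep 'ROWS' [FORCE]. ROWS is JSON, a list of rows, each a list of 7 numbers: the gripper command: -1 is shut, 1 is fully open, values between are in proportion, then the shift along the world's x, y, z in mm, then the turn, a rotation vector about the world's x, y, z in rad. A call has 1 to 5 rows; each row shifts and turns the commanded pose from where the row before left it; what a row does not reach is not made up. A row lasts 1/8 s, in which the tool goes at most 62.5 mm and 10.7 degrees, less where a joint would pass 70% of its speed; a pose out of reach is approached as far as the arm can. A call is refused whole if a number of a shift passes 62.5 or a number of a turn 0.188, either way. A call with a gripper value outside its range is refused whole. The fingers move at their own pace and stop on an object; FORCE is the grip in N (left out, the last holds). Time passes only in rows, so rows that do not move let the fingers close. It gives the time, the measured TCP pose, the force, the opening and the grip force at its end, in the units of the state.
- get_obs(): the state, without advancing time (a new reading comes with each control period).
- read_camera(name): name is "side" or "top"; returns (picture, depth): 420x560x3 uint8, red, green, blue; 420x560 float32, m along the optical axis (not along the pixel's ray), 0 where there is no reading.
- camera_params(name): a dict with "intrinsics" (3x3 intrinsics, pixels), "k1" (the pictures are not rectified: a ray, as slopes to the right and down, at radius r is drawn at 1 + k1 r^2 times it, then the intrinsics apply), "cam_to_world" (4x4, takes a point from camera to world coordinates). Camera axes: x right, y up, looking along -z (the intrinsics and any distortion apply to the point x, -y, -z); pixel columns grow to the right and rows downward; lengths in m; the calibration is good to about 2 mm. A picture is of the moment at which its call begins. camera_params takes no time and is no camera call.
- hand_in(): hands the job in; it is judged then, once.
The state is a dict: "t": time; "q": joint angles; "joint_vel": joint speeds; "joint_torque": joint torques, N m; "eef_pos": TCP position; "tool_rot": TCP orientation; "contact_force": force on the tool from outside, world axes, zero at the start; "torque": the same for the moment, N m; "gripper_width": opening from 0.0 (shut) to 1.0 (fully open); "grasp_force": force on a finger pad.
Only numpy, scipy, OpenCV 4.12 (cv2) and the standard library are available. Lean on these libraries where they do the work, as an engineer would, in place of code of your own. Each camera call takes 0.05 s, during which the arm holds its last target. There are 200 camera calls.

### The job

Lock the service hatch of the grey kiln controller: take the orange slot key out of its wooden stand, seat its blade in the slot of the brass latch, push the latch in against its spring and turn it clockwise, a quarter turn as far as it goes, so that it springs back up in the locked place. Feel for the slot, press gently and do not force it past its stop, since hard pressing or twisting ruins the latch, and turn the latch only with the key. Then stand the key back in its stand, fully home and upright, and leave everything else where it is.

Things in the scene. Friction and masses are not known exactly. Their poses are not given: they have to be found in the camera images.
- controller: Kiln controller: grey box 220 x 160 x 70 mm (x, y, z), fixed to the table, display on its -x side, light hatch plate on top. Origin: centre of its underside, z up. On top, 30 mm towards -x of its centre, a black round turret, 64 mm across, 13 mm tall, holds the brass latch disc (44 mm across, top level with the turret's). Over 40 N between key and latch, pressing and turning together, ruins it.
- latch_seat (a point): Nominal centre of the latch's top face at rest, 83 mm above the table; the controller's axes. The turret floats: with the latch it sits up to 6 mm to either side along the controller's y; this offset is not in the reading, so find the slot by feel or sight (x is exact). It shifts along y only under over 18 N. The slot, through the disc's centre, is 34 mm long, 6 wide, 7 deep.
- latch (a joint): Turn of the brass latch (rad), clockwise from above. 0: open, slot along the controller's x, towards the turret's red dot. 1.40: locked, end stop, slot nearly along y, towards its green dot. A hidden pin blocks turning until the latch is pushed in; at 1.40 it springs up when let go and stays locked. Turning friction is low, about 0.05 N m. The blade has about 0.08 rad of play in the slot.
- latch_push (a joint): How far the latch is pushed in (m, down): 0 at rest, stop at 0.005. Its spring: it starts to sink under about 7 N, must be 3 mm in (about 11 N) to be free to turn, and bottoms at about 13 N. Keep pressing while turning.
- key_grip (a point): Middle of the slot key's orange grip, 56 mm above the blade's lower end. Key axes: z up, x along the blade's width, y across its thickness. Grip 32 x 12 x 50 mm (x, y, z), its top 24 mm above this point. Below it a steel collar 40 x 26 x 6 mm, its top 26 mm below this point, then the steel blade: 26 wide (x), 4 thick (y), 24 mm long. About 0.09 kg. Works either way round.
- key_tip (a point): Centre of the lower end of the key's blade; same axes as key_grip, which is 56 mm above it.
- stand_mouth (a point): Centre of the pocket's mouth, on the top face (34 mm above the table) of the key's stand, a wooden block 90 x 80 x 34 mm (x, y, z), fixed to the table. The pocket is 35 (x) by 11 (y) and 28 mm deep. The key stands in it, its collar resting on the block, the blade's lower end 24 mm below this point, blade along the pocket's x (either way round).
- pomegranate_mid (a point): Glossy dark red ceramic pomegranate, 76 mm across, 78 mm tall; point 35 mm above its foot. Loose bystander, to be left alone.
- bisque_fruit_mid (a point): Unglazed off-white pomegranate, 76 mm across, 78 mm tall; point 35 mm above its foot. Loose bystander, to be left alone.
- yellow_apple_mid (a point): Yellow ceramic apple, 88 mm across, 68 mm tall; point 35 mm above its foot. Loose bystander, to be left alone.
- glaze_jar_mid (a point): Glass jar with a yellow cap, 64 mm across, 85 mm tall; point 42 mm up. Loose bystander, to be left alone.
- red_jar_mid (a point): Small pink jar with a red cap, 50 mm across, 60 mm tall; point 30 mm up. Loose bystander, to be left alone.
- brush_grip (a point): Paint brush lying on the table; point at its handle. Loose bystander, to be left alone.
- driver_grip (a point): Ordinary screwdriver lying on the table (not the slot key); point at its handle. Loose bystander, to be left alone.
There are look-alikes about, which are no part of the job. What is shaped like the part that bears key_grip but blue or purple is not meant.

How it is judged:
On the way, in this order (a step that is already met when the one before it is completed fails the run):
1. the key is lifted out of its stand (z of key_tip in the frame of stand_mouth above 0.01 m), for 0.1 s.
2. the key's blade is in the slot (its end over 6.5 mm below the latch's resting top face, within 11 mm of the nominal centre) (z of key_tip in the frame of latch_seat below -0.0065 m and horizontal distance between key_tip and latch_seat below 0.011 m), for 0.1 s.
3. the latch is turned past 1.33 rad while the key's blade is still in the slot (all of step 2 and value of joint latch above 1.33 rad), for 0.1 s.
At the end, for the whole second after the job is handed in: The latch is locked (its joint above 1.33 rad), and the key is at rest, let go, back in its stand: its blade's lower end at least 21 mm below the stand's top and within 8 mm sideways of the pocket's centre, the key upright within 0.08 rad (value of joint latch above 1.33 rad and horizontal distance between key_tip and stand_mouth below 0.008 m and z of key_tip in the frame of stand_mouth below -0.021 m and angle between key_tip's own z axis and vertical below 0.08 rad and linear speed of key below 0.02 m/s); the robot touches nothing.
It fails at once if the key is forced on the controller or its latch with more than 40 N in all (pressing, and turning against a stop) (contact force between key and controller above 40 N).
It fails at once if the fingers push on the latch themselves (more than 2 N) (contact force between the fingers and latch above 2 N).
It fails at once if a bystander (fruit, jar, brush or screwdriver) is moved more than 30 mm (distance of any of pomegranate_mid, bisque_fruit_mid, yellow_apple_mid, glaze_jar_mid, red_jar_mid, brush_grip, driver_grip from where it was at the start of the episode above 0.03 m).
It also fails if it takes over 72 s, if anything falls off the work surface, if the arm or the gripper's body presses on something with over 40 N, if the wrist force passes 120 N, or if a joint passes its speed limit or range.

## Working session

There is one attempt and no reset: what is moved stays moved. The work goes in short steps, Python scripts to look and compute and a shell command to move; the robot and the scene stay as the last step left them, time stands still between calls to the robot, and variables do not carry over. Pictures are saved under pics/ and viewed, at most 10 in all, crops included, and the job is handed in when it is done.

```bash
mkdir -p pics; ls
python3 - <<'E'
from station import *
import cv2,numpy as np
o=get_obs(); print({k:np.round(v,3) for k,v in o.items()})
for n in("top","side"):
    im,d=read_camera(n); cv2.imwrite(f"pics/{n}0.png",im[:,:,::-1]); np.savez(f"{n}0.npz",im=im,d=d)
    print(camera_params(n))
E
```

```text
pics
{'t': np.float64(0.0), 'q': array([ 1.144,  0.478,  0.022,  1.556, -0.011,  1.109, -0.083]), 'joint_vel': array([ 0.   ,  0.   , -0.   , -0.001,  0.001,  0.001, -0.   ]), 'joint_torque': array([ 0.0000e+00, -5.9647e+01,  1.6080e+00, -2.8120e+01,  1.3000e-02,
        9.0000e-03, -0.0000e+00]), 'eef_pos': array([ 0.211, -0.64 ,  0.23 ]), 'tool_rot': array([-0.001,  0.987,  0.159, -0.   ]), 'contact_force': array([ 0.299, -0.037,  0.063]), 'torque': array([-0.045, -0.022,  0.01 ]), 'grasp_force': np.float64(0.0), 'gripper_width': np.float64(1.0)}
{'intrinsics': array([[463.53975435,   0.        , 280.07822203],
       [  0.        , 463.53975435, 207.58187615],
       [  0.        ,   0.        ,   1.        ]]), 'k1': -0.042190770443886805, 'cam_to_world': array([[ 0.02890785,  0.98985168, -0.13913297,  0.45822212],
       [-0.99912334,  0.03282979,  0.02597598,  0.01308741],
       [ 0.03028007,  0.13826009,  0.98993296,  1.26523747],
       [ 0.        ,  0.        ,  0.        ,  1.        ]])}
{'intrinsics': array([[543.96824546,   0.        , 277.47234079],
       [  0.        , 543.96824546, 202.04049733],
       [  0.        ,   0.        ,   1.        ]]), 'k1': -0.20023752503100845, 'cam_to_world': array([[ 0.98800858,  0.06036844, -0.14210802,  0.41242842],
       [-0.15295888,  0.50811213, -0.84759993, -1.23184209],
       [ 0.02103852,  0.85917269,  0.51125303,  0.8374991 ],
       [ 0.        ,  0.        ,  0.        ,  1.        ]])}
```

View pics/top0.png

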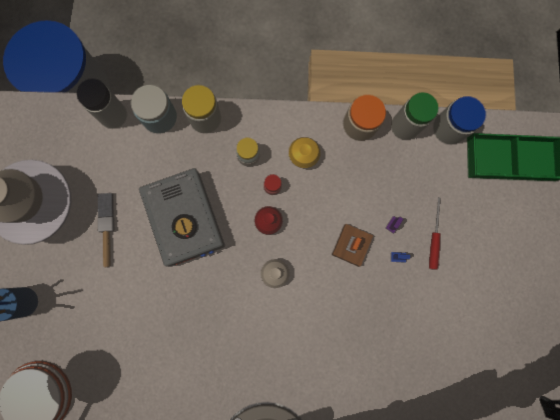

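View pics/side0.png

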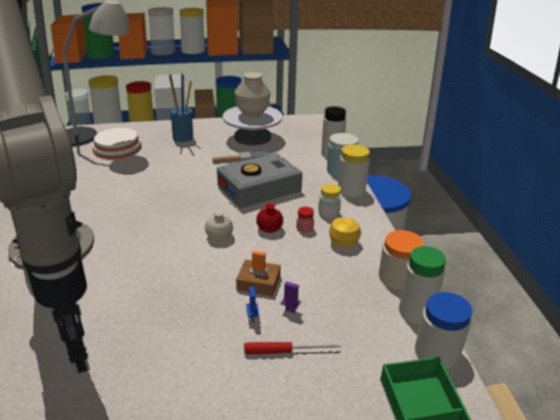

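Top view: controller around (181,217) with the brass latch at (185,227), stand around (353,245) with the orange key at (358,243). The blue and purple look-alikes are at (400,257) and (394,224). Side view: stand around (259,276), orange grip at (259,261).

```bash
cat > h.py <<'E'
from station import *
import cv2,numpy as np
def ray(n,uv):
    p=camera_params(n);K=p["intrinsics"];T=p["cam_to_world"]
    uv=np.atleast_2d(np.asarray(uv,float))
    d=(uv-[K[0,2],K[1,2]])/[K[0,0],K[1,1]]; s=d.copy()
    for _ in range(20): s=d/(1+p["k1"]*(s**2).sum(1,keepdims=True))
    r=np.c_[s[:,0],-s[:,1],-np.ones(len(s))]@T[:3,:3].T
    return T[:3,3],r
def onz(n,uv,z):
    c,r=ray(n,uv); return c+r*((z-c[2])/r[:,2])[:,None]
def two(uvt,uvs):
    a,r=ray("top",uvt);b,s=ray("side",uvs);r=r[0];s=s[0]
    k=np.linalg.lstsq(np.c_[r,-s],b-a,rcond=None)[0]
    P,Q=a+r*k[0],b+s*k[1]; return (P+Q)/2,np.linalg.norm(P-Q)
def mask(im,lo,hi):
    return cv2.inRange(cv2.cvtColor(np.ascontiguousarray(im),cv2.COLOR_RGB2HSV),lo,hi)
def blob(m,roi):
    x0,y0,x1,y1=roi; k=np.zeros_like(m);k[y0:y1,x0:x1]=m[y0:y1,x0:x1]
    cs=cv2.findContours(k,cv2.RETR_EXTERNAL,cv2.CHAIN_APPROX_NONE)[0]
    return max(cs,key=cv2.contourArea)[:,0,:].astype(np.float32)
def rect(P):  # min rect of world xy in mm -> centre, size, angle of long side rad
    (c,s,a)=cv2.minAreaRect((P[:,:2]*1000).astype(np.float32))
    b=cv2.boxPoints((c,s,a)); e=[b[1]-b[0],b[2]-b[1]]; l=max(e,key=np.linalg.norm)
    return np.round(c,1),np.round(sorted(s),1),round(float(np.arctan2(l[1],l[0])),3)
E
python3 - <<'E'
import cv2,numpy as np
im=np.load("top0.npz")["im"][:,:,::-1]; s=np.load("side0.npz")["im"][:,:,::-1]
a=cv2.resize(im[160:275,130:230],(400,460),interpolation=cv2.INTER_CUBIC)[:300+160]
b=cv2.resize(im[215:275,322:382],(400,400),interpolation=cv2.INTER_CUBIC)
o=np.zeros((460,800,3),np.uint8);o[:,:400]=a;o[:400,400:]=b
cv2.imwrite("pics/crop1.png",np.clip(o*1.5,0,255).astype(np.uint8))
for (x,y) in [(353,232),(345,255),(358,242),(352,240),(185,220),(192,227),(150,200),(178,190)]:
    print((x,y),im[y,x],cv2.cvtColor(im[y:y+1,x:x+1].copy(),cv2.COLOR_BGR2HSV)[0,0])
E
```

```text
(353, 232) [48 70 99] [ 13 131  99]
(345, 255) [48 70 99] [ 13 131  99]
(358, 242) [ 44  82 156] [ 10 183 156]
(352, 240) [ 91  98 108] [ 12  40 108]
(185, 220) [ 60 113 144] [ 19 149 144]
(192, 227) [38 55 66] [ 18 108  66]
(150, 200) [85 89 91] [20 17 91]
(178, 190) [62 65 67] [18 19 67]
```

View pics/crop1.png

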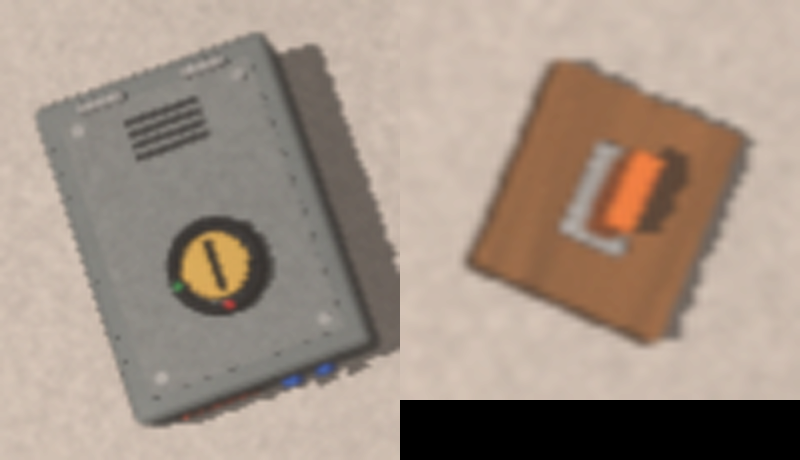

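Run:
```python
from h import *
t=np.load("top0.npz")["im"]; s=np.load("side0.npz")["im"]
or_=mask(t,(4,150,110),(14,255,255)); b=blob(or_,(335,225,380,262)); print("key top @90",len(b),rect(onz("top",b,.090)))
w=mask(t,(5,70,40),(25,255,255)); b=blob(w,(322,215,380,272)); print("stand@34",rect(onz("top",b,.034)))
br=mask(t,(14,120,100),(30,255,255)); b=blob(br,(165,205,205,245)); print("disc@83",rect(onz("top",b,.083)),np.round(cv2.minEnclosingCircle((onz("top",b,.083)[:,:2]*1000).astype(np.float32)),1) if 0 else cv2.minEnclosingCircle((onz("top",b,.083)[:,:2]*1000).astype(np.float32)))
# slot: dark pixels inside the disc
e=cv2.convexHull(b.astype(np.int32)); m=np.zeros(t.shape[:2],np.uint8); cv2.fillPoly(m,[e],255); m=cv2.erode(m,np.ones((3,3)))
g=t.max(2); ys,xs=np.nonzero((m>0)&(g<100)); P=onz("top",np.c_[xs,ys],.083); print("slot",len(xs),rect(P),P.mean(0)[:2]*1000)
wt=np.clip(140-g[ys,xs].astype(float),0,None); c=np.average(P[:,:2],axis=0,weights=wt); ev,E=np.linalg.eigh(np.cov(P[:,:2].T,aweights=wt)); print(c*1000,np.arctan(E[1,1]/E[0,1]))
# controller top outline: grey, depth-based
d=np.load("top0.npz")["d"]; yy,xx=np.mgrid[:420,:560]; p=camera_params("top"); c0,r=ray("top",np.c_[xx.ravel(),yy.ravel()])
f=-(p["cam_to_world"][:3,2]); W=c0+r*(d.ravel()/(r@f))[:,None]; Z=W[:,2].reshape(420,560)
def reg(lo,hi,roi): return blob(((Z>lo)&(Z<hi)).astype(np.uint8)*255,roi)
b=reg(.06,.08+.01,(130,160,232,275)); print("ctrl@70",rect(onz("top",b,.070)))
b=reg(.025,.045,(322,215,382,275)); print("stand depth",rect(onz("top",b,.034)))
k=blob(mask(s,(4,150,110),(14,255,255)),(240,240,280,275)); print("side key",k.min(0),k.max(0))
def mid(P): return P.mean(0)
kt=blob(or_,(335,225,380,262))
# bystanders heights near: 
print("z stand/ctrl/disc",Z[255,345],Z[190,165],Z[227,181],Z[243,359])
for n,u in dict(blue=(400,257),purple=(394,224),bisque=(273,273),red=(268,221)).items(): print(n,np.round(onz("top",u,.05)[0],3))
```

```text
key top @90 28 (array([ 538.4, -215.8]), array([12.5, 31.1]), -0.454)
stand@34 (array([ 537.7, -215.5]), array([83.9, 93. ]), -0.382)
disc@83 (array([570.1, 227.1]), array([38.4, 38.4]), 0.033) ((569.4583740234375, 226.94461059570312), 21.071504592895508)
slot 30 (array([569.2, 227.2]), array([ 5.6, 32.6]), 0.374) [568.79321163 227.37231307]
[569.24318235 227.57094483] 0.38738794610199984
ctrl@70 (array([595.5, 238.9]), array([160.3, 220.1]), 0.383)
stand depth (array([ 538.1, -215.9]), array([78.8, 91.7]), -0.386)
side key [240. 251.] [264. 274.]
z stand/ctrl/disc 0.034821581908872856 0.07261656654630433 0.07982184017324934 0.032350497737218875
blue [ 0.508 -0.339  0.05 ]
purple [ 0.595 -0.323  0.05 ]
bisque [ 0.457 -0.005  0.05 ]
red [0.592 0.012 0.05 ]
```

```bash
python3 -m creep '[[1,25,33,0,0,0,0.184],[1,25,33,0,0,0,0.184],[1,25,33,0,0,0,0.184],[1,25,33,0,0,0,0.184],[1,25,33,0,0,0,0.184]]' 30
python3 -m creep '[[1,25,33,0,0,0,0.184],[1,25,33,0,0,0,0.184],[1,25,33,0,0,0,0.184],[1,25,33,0,0,0,0.184],[1,25,33,0,0,0,0.184]]'
python3 -m creep '[[1,25,32,0,0,0,0.184],[1,25,32,0,0,0,0.184],[1,25,31,0,0,0,0.184],[1,0,0,0,0,0,0],[1,0,0,0,0,0,0]]'
cat >> h.py <<'E'
from scipy.spatial.transform import Rotation as R
def st():
    o=get_obs();q=o["tool_rot"];M=R.from_quat([q[1],q[2],q[3],q[0]]).as_matrix()
    print("t",round(float(o["t"]),2),"tcp",np.round(o["eef_pos"]*1000,1),"yawx",round(float(np.arctan2(M[1,0],M[0,0])),3),"z",np.round(M[:,2],3),"q7",round(float(o["q"][6]),2),"F",np.round(o["contact_force"],2),"M",np.round(o["torque"],2),"w",round(float(o["gripper_width"]),3),"g",round(float(o["grasp_force"]),1))
E
python3 -c "from h import *;st()"
```

```text
t: 0.72
eef_pos: [0.337, -0.4746, 0.231]
tool_rot: [-0.0, 0.812, 0.583, -0.0]
contact_force: [0.3, -0.2, -0.6]
gripper_width: 0.998
grasp_force: 0.0
t: 1.35
eef_pos: [0.4619, -0.3098, 0.231]
tool_rot: [-0.0, 0.469, 0.883, -0.0]
contact_force: [0.9, -0.7, 0.4]
gripper_width: 0.999
grasp_force: 0.0
t: 1.98
eef_pos: [0.5359, -0.2167, 0.2308]
tool_rot: [-0.001, 0.215, 0.977, -0.0]
contact_force: [-0.2, -0.4, -0.0]
gripper_width: 1.004
grasp_force: 0.0
t 1.98 tcp [ 535.9 -216.7  230.8] yawx 2.709 z [-0.001 -0.    -1.   ] q7 1.19 F [-0.23 -0.39 -0.03] M [-0.02  0.03  0.01] w 1.004 g 0.0
```

```bash
python3 -m creep '[[1,2.3,1,-50,0,0,0],[1,0,0,-50,0,0,0],[1,0,0,-40,0,0,0],[1,0,0,-25,0,0,0],[1,0,0,-18,0,0,0]]' 30 | tail -3
python3 -m creep '[[-1,0,0,0,0,0,0],[-1,0,0,0,0,0,0],[-1,0,0,0,0,0,0],[-1,0,0,0,0,0,0],[-1,0,0,0,0,0,0]]' 30
python3 -c "from h import *;st()"
```

```text
contact_force: [0.4, -0.6, 1.0]
gripper_width: 1.0
grasp_force: 0.0
t: 3.22
eef_pos: [0.5393, -0.2152, 0.0491]
tool_rot: [0.001, 0.214, 0.977, -0.0]
contact_force: [-0.8, -0.8, 5.7]
gripper_width: 0.136
grasp_force: 35.7
t 3.23 tcp [ 539.3 -215.2   49.1] yawx 2.711 z [ 0.001 -0.001 -1.   ] q7 1.04 F [-0.82 -0.81  5.69] M [ 0.04  0.2  -0.01] w 0.136 g 35.7
```

```bash
python3 -m creep '[[-1,0,0,10,0,0,0],[-1,0,0,25,0,0,0],[-1,0,0,40,0,0,0],[-1,0,0,50,0,0,0],[-1,0,0,46,0,0,0]]' 60|tail -3
python3 -m creep '[[-1,3,45,0,0,0,0.1],[-1,3,45,0,0,0,0.1],[-1,3,45,0,0,0,0.1],[-1,3,45,0,0,0,0.1],[-1,3,45,0,0,0,0.1]]'|tail -3
python3 -m creep '[[-1,3,45,0,0,0,0.1],[-1,3,45,0,0,0,0.1],[-1,3,45,0,0,0,0.1],[-1,3,45,0,0,0,0.016],[-1,3,37,0,0,0,0]]'|tail -3
python3 -m creep '[[-1,0,0,0,0,0,0],[-1,0,0,0,0,0,0],[-1,0,0,0,0,0,0]]'|tail -3
python3 - <<'E'
from h import *
st()
t,d=read_camera("top"); s,_=read_camera("side")
np.savez("1.npz",t=t,s=s)
o=np.zeros((600,800,3),np.uint8)
o[:,:400]=cv2.resize(t[185:265,155:208+0][:, :53],(400,600),interpolation=cv2.INTER_CUBIC)[:,:,::-1]
o[:,400:]=cv2.resize(s[100:220,220:300],(400,600),interpolation=cv2.INTER_CUBIC)[:,:,::-1]
cv2.imwrite("pics/at1.png",np.clip(o*1.4,0,255).astype(np.uint8))
E
```

```text
contact_force: [1.1, -0.6, -1.3]
gripper_width: 0.134
grasp_force: 58.9
contact_force: [0.1, 0.5, -1.1]
gripper_width: 0.131
grasp_force: 58.9
contact_force: [-0.9, -0.7, -1.6]
gripper_width: 0.127
grasp_force: 58.9
contact_force: [0.2, -0.5, -1.4]
gripper_width: 0.133
grasp_force: 59.0
t 5.47 tcp [569.1 225.3 219.2] yawx -2.758 z [-0.    -0.001 -1.   ] q7 1.11 F [ 0.19 -0.55 -1.36] M [-0.02 -0.05 -0.02] w 0.133 g 59.0
```

View pics/at1.png

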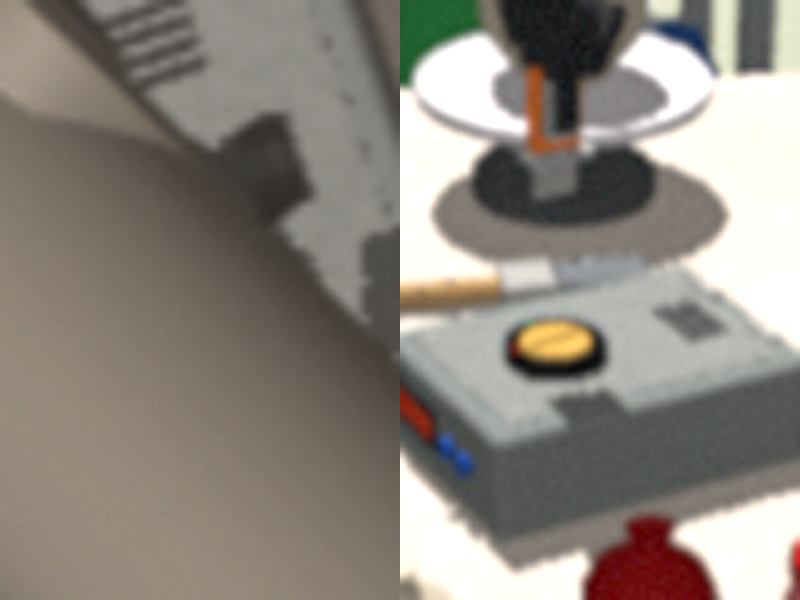

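The side view shows the key upright, with its blade end around (251,139) and the open latch disc around (251,169). The top view is blocked by the arm.

```bash
cat >> h.py <<'E'
def proj(n,P):
    p=camera_params(n);K=p["intrinsics"];T=p["cam_to_world"];c=T[:3,:3].T@(np.asarray(P,float)-T[:3,3])
    s=np.array([c[0],-c[1]])/-c[2]; s=s*(1+p["k1"]*(s@s)); return s*[K[0,0],K[1,1]]+[K[0,2],K[1,2]]
E
python3 - <<'E'
from h import *
s0=np.load("side0.npz")["im"]; s=np.load("1.npz")["s"]
for im in(s0,s):
    b=blob(mask(im,(14,110,90),(30,255,255)),(235,158,268,182)); h=cv2.convexHull(b)[:,0]
    (c,sz,a)=cv2.fitEllipse(b); print("disc side",c,sz,np.round(onz("side",c,.083)*1000,1))
tcp=get_obs()["eef_pos"]
u=np.array([np.cos(.383),np.sin(.383),0])
for k in(-1,1): print("tip corner pred",proj("side",tcp+[0,0,-.039]+k*.013*u), "collar bottom",proj("side",tcp+[0,0,-.015]+k*.020*u),"grip top bot", proj("side",tcp+[0,0,-.009]+k*.016*u))
c=s[122:146,238:264]; print(c.max(2))
o=mask(s,(4,150,90),(16,255,255)); ys,xs=np.nonzero(o[105:135,235:270]); print("orange x",xs.min()+235,xs.max()+235,"y",ys.min()+105,ys.max()+105)
E
```

```text
disc side (250.5, 167.5721893310547) (7.265658378601074, 13.769200325012207) [[572.1 230.8  83. ]]
disc side (250.619140625, 167.6124267578125) (7.086580753326416, 14.530356407165527) [[572.4 230.5  83. ]]
tip corner pred [245.69599537 139.85124685] collar bottom [243.50978983 132.776319  ] grip top bot [244.71609695 130.61439384]
tip corner pred [253.49724288 138.12811054] collar bottom [255.59748076 130.19184403] grip top bot [254.40341384 128.56046467]
[[203 194 178 148 112  99 106 119 120 111  89  75  60  38  24  19  21  51
   82  99  98  99 100  96  98  96]
 [206 205 201 184 159 140 137 133 124 111  92  75  62  36  26  21  19  51
   83  97  96  97  96  97  97  98]
 [201 205 205 200 191 186 180 153 128 112  88  77  61  37  22  25  27  55
   89 103 103 104 102 102 100 103]
 [178 183 189 190 195 196 188 159 126 110  89  75  57  41  29  29  40  75
  115 137 140 136 130 126 123 120]
 [132 139 145 153 162 172 166 145 123 111  92  78  68  55  53  59  67  97
  136 162 163 157 155 147 142 132]
 [118 107 109 114 122 127 128 117 113 113 104  94  87  86  88  90  95 107
  131 140 137 133 128
[... 1303 characters left out ...]
5  36  36  37  37]
 [ 39  35  33  41  37  39  36  36  43  45  47  43  42  39  36  36  32  37
   34  36  36  36  38  39  36  37]
 [ 41  37  36  38  38  37  37  38  40  38  37  41  37  39  36  38  37  39
   35  37  38  38  38  36  36  37]
 [ 62  48  43  41  40  40  37  37  37  40  37  39  40  38  37  39  40  40
   38  38  39  35  36  37  38  40]
 [ 80  70  67  57  52  48  47  43  40  38  42  38  34  37  37  38  37  36
   38  38  40  39  41  45  50  56]
 [ 90  87  85  80  74  70  66  63  55  50  50  48  45  45  45  43  45  46
   49  54  53  54  60  66  70  77]
 [ 94  96  94  91  89  88  86  79  77  72  70  69  68  70  66  68  68  71
   72  74  73  79  80  87  88  89]]
orange x 246 250 y 114 129
```

```bash
python3 -m creep '[[-1,0.2,2.1,-40,0,0,0],[-1,0,0,-35,0,0,0],[-1,0,0,-14,0,0,0],[-1,0,0,-2,0,0,0],[-1,0,0,0,0,0,0]]'|tail -3
python3 -c "from h import *;st()"
python3 -m creep '[[-1,0,0,-1.5,0,0,0],[-1,0,0,-1,0,0,0],[-1,0,0,0,0,0,0]]'|sed -n '2p;4p'
python3 -m creep '[[-1,0,0,-1,0,0,0],[-1,0,0,-1,0,0,0],[-1,0,0,0,0,0,0]]'|sed -n '2p;4p'
```

```text
contact_force: [0.7, 0.3, -0.9]
gripper_width: 0.131
grasp_force: 59.0
t 6.2 tcp [569.8 229.5 129.6] yawx -2.757 z [ 0.002  0.001 -1.   ] q7 1.04 F [ 0.7   0.33 -0.87] M [ 0.02  0.03 -0.01] w 0.131 g 59.0
eef_pos: [0.5691, 0.2291, 0.126]
contact_force: [0.2, 0.5, -0.9]
eef_pos: [0.569, 0.2291, 0.1237]
contact_force: [-0.5, 0.5, -0.5]
```

```bash
python3 -m creep '[[-1,0.3,-1.6,0,0,0,0],[-1,0,0,-1,0,0,0],[-1,0,0,0,0,0,0]]'|sed -n '2p;4p'
python3 -m creep '[[-1,0,0,-1,0,0,0],[-1,0,0,0,0,0,0]]'|sed -n '2p;4p'
python3 -m creep '[[-1,0,0,-1,0,0,0],[-1,0,0,0,0,0,0]]'|sed -n '2p;4p'
```

```text
eef_pos: [0.5693, 0.2274, 0.1227]
contact_force: [-1.2, 0.4, -1.0]
eef_pos: [0.5693, 0.2275, 0.1217]
contact_force: [0.6, -0.4, -0.1]
eef_pos: [0.5693, 0.2275, 0.1207]
contact_force: [0.8, -1.0, -0.6]
```

```bash
for i in 1; do python3 -m creep '[[-1,0,0,-1.5,0,0,0],[-1,0,0,0,0,0,0]]'|sed -n '2p;4p'; python3 -m creep '[[-1,0,0,-1.5,0,0,0],[-1,0,0,0,0,0,0]]'|sed -n '2p;4p'; done; python3 -c "from h import *;st()"
```

```text
eef_pos: [0.5693, 0.2274, 0.1191]
contact_force: [-0.4, -0.8, -0.6]
eef_pos: [0.5693, 0.2274, 0.1176]
contact_force: [0.7, -0.0, -1.3]
t 8.32 tcp [569.3 227.4 117.6] yawx -2.756 z [-0. -0. -1.] q7 1.03 F [ 0.67 -0.03 -1.3 ] M [ 0.02 -0.02 -0.01] w 0.136 g 59.0
```

```bash
python3 -m creep '[[-1,0,0,-1.5,0,0,0],[-1,0,0,0,0,0,0]]'|sed -n '2p;4p'; python3 -m creep '[[-1,0,0,-1,0,0,0],[-1,0,0,0,0,0,0]]'|sed -n '2p;4p'; python3 -m creep '[[-1,0,0,-0.7,0,0,0],[-1,0,0,0,0,0,0]]'|sed -n '2p;4p'; python3 -c "from h import *;st()"
```

```text
eef_pos: [0.5693, 0.2274, 0.1161]
contact_force: [-0.5, 0.7, -0.4]
eef_pos: [0.5694, 0.2275, 0.1152]
contact_force: [-0.7, -0.3, -1.3]
eef_pos: [0.5695, 0.2276, 0.1151]
contact_force: [-1.7, -1.7, 4.2]
t 9.07 tcp [569.5 227.6 115.1] yawx -2.756 z [ 0. -0. -1.] q7 1.03 F [-1.71 -1.73  4.17] M [-0.32  0.42  0.02] w 0.131 g 59.8
```

```bash
python3 -m creep '[[-1,0,0,-1,0,0,0],[-1,0,0,0,0,0,0]]'|sed -n '2p;4p'; python3 -m creep '[[-1,0,0,-1.5,0,0,0],[-1,0,0,0,0,0,0]]'|sed -n '2p;4p'; python3 -m creep '[[-1,0,0,-1.2,0,0,0],[-1,0,0,0,0,0,0]]'|sed -n '2p;4p'; python3 -c "from h import *;st()"
```

```text
eef_pos: [0.5695, 0.2276, 0.1142]
contact_force: [-3.4, -0.5, 6.2]
eef_pos: [0.5695, 0.2276, 0.1129]
contact_force: [-2.5, -1.2, 8.1]
eef_pos: [0.5695, 0.2276, 0.1119]
contact_force: [-3.7, -2.3, 9.6]
t 9.82 tcp [569.5 227.6 111.9] yawx -2.756 z [ 0.001 -0.    -1.   ] q7 1.03 F [-3.68 -2.26  9.57] M [-0.56  0.76  0.01] w 0.131 g 60.4
```

```bash
python3 -m creep '[[-1,-0.7,-0.3,-0.5,0,0,0],[-1,-0.7,-0.3,-0.5,0,0,0],[-1,0,0,0,0,0,0]]'|sed -n '2p;4p'; python3 -c "from h import *;st()"; python3 -m creep '[[-1,0,0,0,0,0,-0.05],[-1,0,0,0,0,0,-0.05],[-1,0,0,0,0,0,0]]'|sed -n '2p;4p'; python3 -c "from h import *;st()"
```

```text
eef_pos: [0.5693, 0.2275, 0.1115]
contact_force: [-0.6, -1.1, 9.1]
t 10.2 tcp [569.3 227.5 111.5] yawx -2.757 z [ 0.003  0.001 -1.   ] q7 1.02 F [-0.59 -1.11  9.11] M [-0.31  0.12  0.06] w 0.131 g 60.5
eef_pos: [0.5693, 0.2276, 0.1116]
contact_force: [-0.1, -0.8, 8.7]
t 10.57 tcp [569.3 227.6 111.6] yawx -2.857 z [ 0.003  0.001 -1.   ] q7 0.94 F [-0.1  -0.84  8.73] M [-0.3   0.14  0.01] w 0.132 g 60.5
```

```bash
python3 -m creep '[[-1,0,0,-1,0,0,0],[-1,0,0,0,0,0,-0.05],[-1,0,0,0,0,0,-0.05],[-1,0,0,0,0,0,0]]'|sed -n '2p;4p'; python3 -c "from h import *;st()"
```

```text
eef_pos: [0.5693, 0.2277, 0.1107]
contact_force: [-0.7, -1.2, 10.4]
t 11.07 tcp [569.3 227.7 110.7] yawx -2.957 z [ 0.003  0.001 -1.   ] q7 0.85 F [-0.67 -1.17 10.41] M [-0.32  0.28  0.05] w 0.133 g 60.6
```

```bash
python3 -m creep '[[-1,0,0,0,0,0,-0.1],[-1,0,0,0,0,0,-0.1],[-1,0,0,0,0,0,-0.1],[-1,0,0,0,0,0,-0.1],[-1,0,0,0,0,0,0]]'>/dev/null; python3 -c "from h import *;st()";python3 -m creep '[[-1,0,0,0,0,0,-0.1],[-1,0,0,0,0,0,-0.1],[-1,0,0,0,0,0,-0.1],[-1,0,0,0,0,0,-0.1],[-1,0,0,0,0,0,0]]'>/dev/null; python3 -c "from h import *;st()"
```

```text
t 11.7 tcp [569.3 228.  110.8] yawx 2.926 z [ 0.003  0.001 -1.   ] q7 0.5 F [-1.05 -1.02 10.69] M [-0.18  0.3  -0.05] w 0.135 g 60.7
t 12.32 tcp [569.3 228.3 110.9] yawx 2.526 z [ 0.004  0.002 -1.   ] q7 0.15 F [-1.85  0.28 10.27] M [-0.05  0.25 -0.08] w 0.136 g 60.7
```

```bash
python3 -m creep '[[-1,0,0,-0.3,0,0,-0.1],[-1,0,0,0,0,0,-0.1],[-1,0,0,0,0,0,-0.08],[-1,0,0,0,0,0,0]]'>/dev/null; python3 -c "from h import *;st()";python3 -m creep '[[-1,0,0,0,0,0,-0.05],[-1,0,0,0,0,0,-0.04],[-1,0,0,0,0,0,0]]'>/dev/null; python3 -c "from h import *;st()"; python3 -m creep '[[-1,0,0,0,0,0,-0.03],[-1,0,0,0,0,0,0]]'>/dev/null; python3 -c "from h import *;st()"
```

```text
t 12.82 tcp [569.5 228.4 110.7] yawx 2.246 z [ 0.004  0.002 -1.   ] q7 -0.09 F [-0.54  0.27 10.69] M [ 0.02  0.18 -0.03] w 0.132 g 60.7
t 13.2 tcp [569.5 228.4 110.7] yawx 2.157 z [ 0.004  0.002 -1.   ] q7 -0.17 F [-0.98  0.32 11.28] M [ 0.06  0.21 -0.04] w 0.13 g 60.7
t 13.45 tcp [569.6 228.4 110.7] yawx 2.127 z [ 0.004  0.002 -1.   ] q7 -0.2 F [-0.82 -0.26 10.72] M [0.05 0.2  0.01] w 0.129 g 60.7
```

```bash
python3 -m creep '[[-1,0,0,0,0,0,-0.025],[-1,0,0,0,0,0,0]]'>/dev/null; python3 -c "from h import *;st()"; python3 -m creep '[[-1,0,0,0,0,0,-0.02],[-1,0,0,0,0,0,0]]'>/dev/null; python3 -c "from h import *;st()"
```

```text
t 13.7 tcp [569.6 228.4 110.7] yawx 2.102 z [ 0.004  0.002 -1.   ] q7 -0.22 F [-0.18 -0.26 10.86] M [0.04 0.14 0.04] w 0.134 g 60.7
t 13.95 tcp [569.7 228.4 110.7] yawx 2.082 z [ 0.004  0.002 -1.   ] q7 -0.23 F [-1.11 -0.17 10.14] M [0.03 0.1  0.01] w 0.136 g 60.7
```

```bash
python3 -m creep '[[-1,0,0,0,0,0,-0.02],[-1,0,0,0,0,0,0]]'>/dev/null; python3 -c "from h import *;st()"; python3 -m creep '[[-1,0,0,0,0,0,-0.02],[-1,0,0,0,0,0,0]]'>/dev/null; python3 -c "from h import *;st()"
```

```text
t 14.2 tcp [569.7 228.4 110.8] yawx 2.062 z [ 0.004  0.002 -1.   ] q7 -0.25 F [ 0.12 -0.53 11.26] M [0.04 0.12 0.04] w 0.137 g 60.7
t 14.45 tcp [569.7 228.4 110.7] yawx 2.042 z [ 0.004  0.002 -1.   ] q7 -0.27 F [ 0.25 -0.6  10.45] M [0.01 0.06 0.07] w 0.135 g 60.7
```

```bash
python3 -m creep '[[-1,0,0,0,0,0,-0.02],[-1,0,0,0,0,0,0]]'>/dev/null; python3 -c "from h import *;st()"; python3 -m creep '[[-1,0,0,0,0,0,-0.02],[-1,0,0,0,0,0,0]]'>/dev/null; python3 -c "from h import *;st()"
```

```text
t 14.7 tcp [569.8 228.4 110.8] yawx 2.022 z [ 0.004  0.002 -1.   ] q7 -0.29 F [-0.62  0.31 10.43] M [-0.02  0.1   0.13] w 0.134 g 60.7
t 14.95 tcp [569.8 228.4 110.7] yawx 2.003 z [ 0.005  0.002 -1.   ] q7 -0.3 F [-0.31  0.34 10.44] M [0.   0.2  0.26] w 0.129 g 60.7
```

```bash
python3 -m creep '[[-1,0,0,0,0,0,0.02],[-1,0,0,1.5,0,0,0],[-1,0,0,2,0,0,0],[-1,0,0,1.5,0,0,0],[-1,0,0,0,0,0,0]]'>/dev/null; python3 -c "from h import *;st()"; python3 -m creep '[[-1,0,0,0,0,0,0.03],[-1,0,0,2,0,0,0],[-1,0,0,3,0,0,0],[-1,0,0,0,0,0,0]]'>/dev/null; python3 -c "from h import *;st()"
```

```text
t 15.57 tcp [569.6 228.3 114.9] yawx 2.022 z [ 0.004  0.003 -1.   ] q7 -0.28 F [2.05 1.72 5.81] M [ 0.46 -0.6   0.13] w 0.137 g 60.0
t 16.07 tcp [569.2 228.  118.9] yawx 2.052 z [ 0.003  0.002 -1.   ] q7 -0.25 F [ 4.09  3.35 -0.29] M [ 0.78 -1.15  0.03] w 0.134 g 59.2
```

```bash
python3 -m creep '[[-1,0.6,0.4,1,0,0,0],[-1,0,0,4,0,0,0],[-1,0,0,20,0,0,0],[-1,0,0,40,0,0,0],[-1,0,0,30,0,0,0]]'>/dev/null; python3 -m creep '[[-1,0,0,0,0,0,0],[-1,0,0,0,0,0,0]]' >/dev/null
python3 - <<'E'
from h import *
st()
s,_=read_camera("side"); np.savez("2.npz",s=s)
cv2.imwrite("pics/at2.png",np.clip(cv2.resize(s[90:190,205:305],(600,600),interpolation=cv2.INTER_CUBIC)[:,:,::-1]*1.4,0,255).astype(np.uint8))
E
```

```text
t 16.95 tcp [567.8 226.6 213.1] yawx 2.052 z [-0.001 -0.001 -1.   ] q7 -0.2 F [-0.72 -0.15 -1.09] M [-0.02 -0.01 -0.01] w 0.131 g 59.3
```

View pics/at2.png

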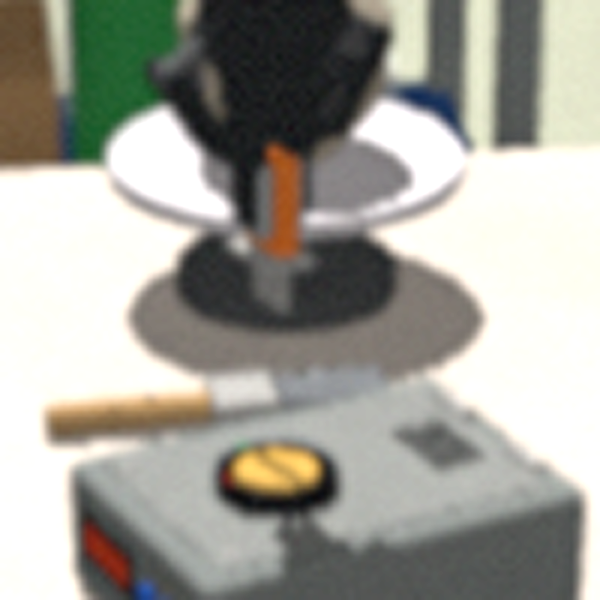

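The side view shows the slot turned to run along the controller's y, and the key still upright in the fingers. Next is returning the key.

```bash
python3 -m creep '[[-1,-3,-44,0,0,0,0.066],[-1,-3,-44,0,0,0,0.066],[-1,-3,-44,0,0,0,0.066],[-1,-3,-44,0,0,0,0.066],[-1,-3,-44,0,0,0,0.066]]'>/dev/null; python3 -m creep '[[-1,-3,-44,0,0,0,0.066],[-1,-3,-44,0,0,0,0.066],[-1,-3,-44,0,0,0,0.066],[-1,-3,-44,0,0,0,0.066],[-1,-2,-44,0,0,0,0.066]]'>/dev/null; python3 -m creep '[[-1,0,0,-50,0,0,0],[-1,0,0,-40,0,0,0],[-1,0,0,0,0,0,0],[-1,0,0,0,0,0,0]]'>/dev/null
python3 - <<'E'
from h import *
st()
s,_=read_camera("side"); t,_=read_camera("top"); np.savez("3.npz",s=s,t=t)
o=np.zeros((600,800,3),np.uint8)
o[:,:400]=cv2.resize(s[215:305,230:290],(400,600),interpolation=cv2.INTER_CUBIC)[:,:,::-1]
o[:,400:]=cv2.resize(t[200:290,322:382],(400,600),interpolation=cv2.INTER_CUBIC)[:,:,::-1]
cv2.imwrite("pics/at3.png",np.clip(o*1.4,0,255).astype(np.uint8))
E
```

```text
t 18.75 tcp [ 540.2 -212.5  124.4] yawx 2.712 z [ 0.001  0.    -1.   ] q7 1.17 F [-0.  0. -1.] M [ 0.01 -0.03  0.05] w 0.132 g 59.3
```

View pics/at3.png

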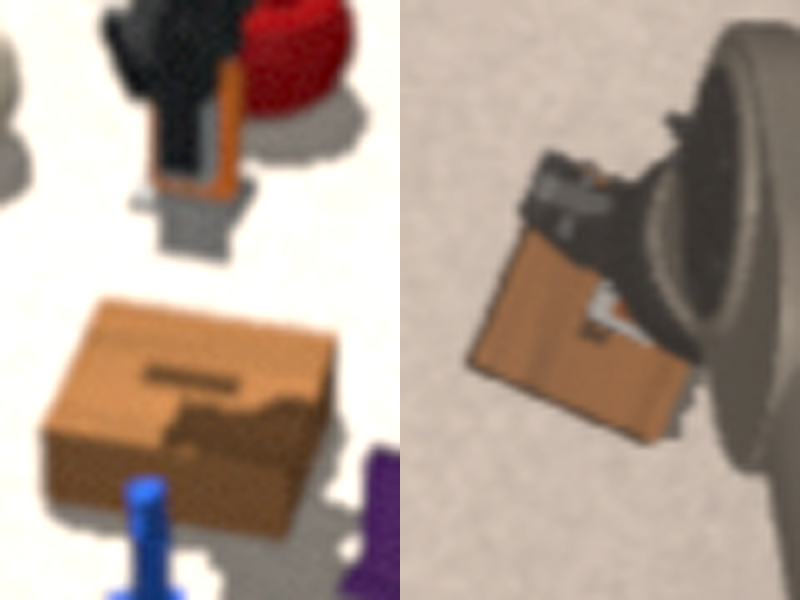

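The side view shows the key upright with its blade end around (259,253), above the empty pocket at (259,272), and parallel to it. Now lowering it.

```bash
python3 -m creep '[[-1,-0.9,-2.7,-25,0,0,0.02],[-1,0,0,-18,0,0,0],[-1,0,0,0,0,0,0],[-1,0,0,0,0,0,0]]'>/dev/null; python3 -c "from h import *;st()"; python3 -m creep '[[-1,0,0,-4,0,0,0],[-1,0,0,-4,0,0,0],[-1,0,0,-4,0,0,0],[-1,0,0,0,0,0,0]]'>/dev/null; python3 -c "from h import *;st()"
```

```text
t 19.35 tcp [ 539.3 -215.3   81.4] yawx 2.732 z [ 0.001 -0.    -1.   ] q7 1.16 F [-0.18 -0.22 -1.2 ] M [-0.05 -0.06  0.01] w 0.133 g 59.3
t 19.85 tcp [ 538.4 -215.3   68.1] yawx 2.732 z [-0.001  0.    -1.   ] q7 1.15 F [ 0.27  0.92 -0.22] M [ 0.01 -0.01 -0.  ] w 0.132 g 59.3
```

```bash
python3 -m creep '[[-1,0,0,-5,0,0,0],[-1,0,0,-5,0,0,0],[-1,0,0,-4,0,0,0],[-1,0,0,-2,0,0,0],[-1,0,0,0,0,0,0]]'>/dev/null; python3 -c "from h import *;st()"; python3 -m creep '[[-1,0,0,-1.5,0,0,0],[-1,0,0,-1,0,0,0],[-1,0,0,0,0,0,0]]'>/dev/null; python3 -c "from h import *;st()"
```

```text
t 20.48 tcp [ 538.6 -215.4   52.4] yawx 2.732 z [-0.  0. -1.] q7 1.13 F [-0.18 -0.08 -0.93] M [0.01 0.03 0.  ] w 0.132 g 59.3
t 20.85 tcp [ 538.6 -215.4   50.1] yawx 2.732 z [-0.  0. -1.] q7 1.13 F [ 1.24 -0.4  -1.52] M [0.01 0.01 0.  ] w 0.134 g 59.3
```

```bash
python3 -m creep '[[-1,0,0,-0.8,0,0,0],[-1,0,0,-0.4,0,0,0],[-1,0,0,0,0,0,0]]'>/dev/null; python3 -c "from h import *;st()"; python3 -m creep '[[-1,0,0,-0.4,0,0,0],[-1,0,0,0,0,0,0]]'>/dev/null; python3 -c "from h import *;st()"
```

```text
t 21.23 tcp [ 538.7 -215.4   49.1] yawx 2.732 z [ 0. -0. -1.] q7 1.13 F [-1.3  -0.03  2.63] M [0.07 0.24 0.01] w 0.13 g 59.9
t 21.48 tcp [ 538.7 -215.4   49.1] yawx 2.732 z [ 0. -0. -1.] q7 1.13 F [-2.71  0.92  7.54] M [0.14 0.58 0.05] w 0.133 g 60.6
```

Collar is resting on the stand. Releasing and retreating upward.

```bash
python3 -m creep '[[-0.6,0,0,0.3,0,0,0],[-0.4,0,0,0,0,0,0],[0,0,0,0,0,0,0],[1,0,0,0,0,0,0],[1,0,0,0,0,0,0]]' 20 >/dev/null; python3 -m creep '[[1,0,0,0,0,0,0],[1,0,0,0,0,0,0],[1,0,0,15,0,0,0],[1,0,0,40,0,0,0],[1,0,0,50,0,0,0]]'|sed -n '2p;4,6p'; python3 -m creep '[[1,-30,-40,50,0,0,0],[1,-30,-50,20,0,0,0],[1,-40,-60,0,0,0,0],[1,-20,-60,0,0,0,0],[1,0,0,0,0,0,0]]'>/dev/null
python3 - <<'E'
from h import *
st()
s,_=read_camera("side"); t,_=read_camera("top"); np.savez("4.npz",s=s,t=t)
o=np.zeros((600,800,3),np.uint8)
o[:,:400]=cv2.resize(t[165:270,145:215],(400,600),interpolation=cv2.INTER_CUBIC)[:,:,::-1]
o[:,400:]=cv2.resize(t[215:305,322:382],(400,600),interpolation=cv2.INTER_CUBIC)[:,:,::-1]
o[300:,400:]=cv2.resize(s[235:295,220:300],(400,300),interpolation=cv2.INTER_CUBIC)[:,:,::-1]
cv2.imwrite("pics/at4.png",np.clip(o*1.4,0,255).astype(np.uint8))
E
```

```text
eef_pos: [0.5381, -0.2151, 0.1552]
contact_force: [0.1, 0.9, 0.8]
gripper_width: 0.997
grasp_force: 0.0
t 23.35 tcp [ 424.  -418.   218.8] yawx 2.722 z [-0.001 -0.003 -1.   ] q7 1.66 F [-0.28  0.4  -0.47] M [ 0.01 -0.05  0.01] w 0.998 g 0.0
```

View pics/at4.png

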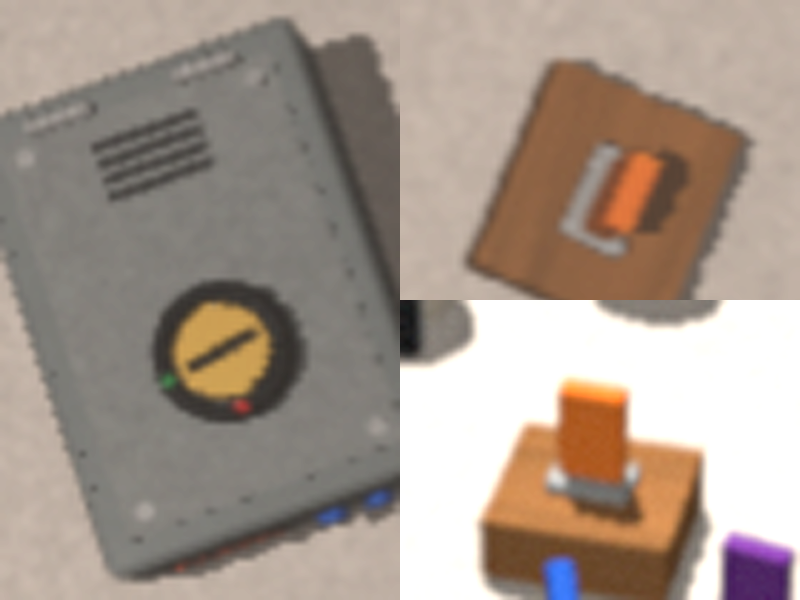

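The slot now points to the green dot, and the key stands upright with its collar flat on the stand. I'll check the latch angle, then hand in.

Run:
```python
from h import *
t=np.load("4.npz")["t"]
b=blob(mask(t,(14,120,100),(30,255,255)),(165,205,205,245)); e=cv2.convexHull(b.astype(np.int32)); m=np.zeros(t.shape[:2],np.uint8); cv2.fillPoly(m,[e],255); m=cv2.erode(m,np.ones((3,3)))
g=t.max(2); ys,xs=np.nonzero((m>0)&(g<100)); P=onz("top",np.c_[xs,ys],.083); a=rect(P); print(a,"turn",0.383-a[2],np.pi+.383-a[2])
k=blob(mask(t,(4,150,110),(14,255,255)),(335,225,380,262)); print("key",rect(onz("top",k,.090)))
```

```text
(array([569.5, 227.5]), array([ 5.8, 31.6]), -0.988) turn 1.371 4.512592653589794
key (array([ 537.7, -214.8]), array([12.6, 31.1]), -0.41)
```

```bash
python3 -c "
from station import *
print(hand_in())"
```

```text
the job is handed in; nothing more can be done
None
```

The job is handed in: the latch sits at the green dot (about 1.37 rad from the camera, after I felt it reach its stop), and the orange key is upright and home in its stand. The hand-in gave no verdict.

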